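Set up the coffee row

TASK

Set up the coffee row on the three cork mats: stack the two lidded tubs on the mat beside the grinder, the tall one below and the short one on top with its feet down in the recesses of the lid, put the mug on the mat at the other end of the row, and the glass carafe between them on the middle mat. Everything stands upright in the middle of its mat, the tubs' long sides along the mat's long side. Set the carafe and the mug down gently, keep them upright, and leave the scoop and the sugar jar where they are.

Things in the scene. Friction and masses are not known exactly. Their poses are not given: they have to be found in the camera images.
- tall_tub_center (a point): Taller of two lidded tubs (white plastic, grey lid), 56 (x) x 84 (y) mm in plan, straight-sided, 92 mm high with feet; this point: its centre, 46 mm above the feet's tips, z up. Grip across the 56 mm. Lid's top has four square corner recesses, 16 x 16 x 5 mm deep, centred at x +-18, y +-32 mm. A half turn about z makes no difference.
- short_tub_center (a point): Shorter tub, same make and plan, 46 mm high with feet; this point: its centre, 23 mm above the feet's tips. Four 6 mm high domed corner feet (half balls of 6 mm radius) at x +-18, y +-32 mm; the tall tub has like feet, this lid like recesses. Seated on the tall tub, its centre is 64 mm above the tall tub's centre (69 mm or more if feet miss the recesses).
- carafe_center (a point): Round glass carafe with wooden neck collar and stopper, 150 mm high; this point is on its axis 75 mm above its base, z up. Body 86 mm diameter up to 65 mm height, narrowing to the neck; collar 54 mm diameter from 108 to 140 mm height (the place to grip, from above), stopper 44 mm diameter from 140 to 150 mm. Foot 80 mm diameter.
- mug_center (a point): White ceramic mug standing upright, 62 mm outside diameter at the rim, 85 mm high; this point is on its axis 42.5 mm above its base, z up. The handle sticks out along its +y, so grip the outside across its x axis.
- mat_a: One of three like cork mats in a rough row across the table beyond the loose things, fixed, 110 (y) x 88 (x) mm, 3 mm thick; origin at the centre of its underside, on the table. What it serves for is told only by its place in the row (beside the grinder, middle, or far end); any of the three may be any.
- mat_b: One of three like cork mats in a rough row across the table beyond the loose things, fixed, 110 (y) x 88 (x) mm, 3 mm thick; origin at the centre of its underside, on the table. What it serves for is told only by its place in the row (beside the grinder, middle, or far end); any of the three may be any.
- mat_c: One of three like cork mats in a rough row across the table beyond the loose things, fixed, 110 (y) x 88 (x) mm, 3 mm thick; origin at the centre of its underside, on the table. What it serves for is told only by its place in the row (beside the grinder, middle, or far end); any of the three may be any.
- grinder: Electric coffee grinder, black plastic body with clear lid, 92 mm diameter, 175 mm high, fixed, at one end (left or right) of the row of mats; origin at the centre of its underside. The mat beside it is centred about 0.14 to 0.23 m from it, the middle one 0.32 to 0.40 m, the last 0.49 to 0.58 m.
- jar_center (a point): Bystander: round ceramic sugar jar with wooden lid, 80 mm diameter, 98 mm high, loose, at the other end of the row of mats; this point is its centre, 49 mm above the table.
- scoop_center (a point): Bystander: wooden scoop lying loose at the left of the work (+y), 140 mm long, 42 mm wide and 24 mm high; this point is near its middle, 12 mm above the table, handle along -x.
Things that resemble listed ones, but are neither listed nor needed, are in the scene too. Leave any green or purple look-alike of the part that bears mug_center alone. Leave any yellow look-alike of the part that bears short_tub_center alone.

How it is judged:
By the outcome, as a careful person would: the job done as asked, in the order asked, and still so for the second after the job is handed in, with the robot touching nothing.
It also fails if it takes over 109 s, if anything falls off the work surface, if the arm or the gripper's body presses on something with over 40 N, if the wrist force passes 120 N, or if a joint passes its speed limit or range.

ROBOT

A 6-joint arm with a two-finger parallel gripper is mounted at the origin on the work surface. World frame = base frame: x ahead of the robot, y to its left, z up, the work surface at z = 0. Lengths are in m, angles in rad, forces in N, time in s.
With the tool pointing down it reaches from about 0.35 to 0.775 m from the base axis. Payload 7.3 kg.
Tool frame: the origin (TCP) lies at the very end of the fingers, on their centre line; the grasp point (between the pads) lies 19 mm behind it; z points along the fingers, y is the direction in which the jaws open and shut (so a half turn about z gives the same grasp; the last joint's range is limited). The gripper opens to 92 mm and grips with 3 to 60 N. Pads are 19 mm wide; open, the fingers measure 130 mm over their backs; the gripper's body (75 mm by 190 mm) begins 47 mm behind the grasp point.
Start: joints at [-1.392, 0.342, 1.524, -0, 1.275, -0.146], TCP at [0.168, -0.498, 0.227] pointing down, gripper open.
Joint ranges: [-2.53, 2.53], [-0.77, 2.02], [0.04, 2.7], [-1, 4.14], [0.28, 2.66], [-3.11, 3.11]. Speed limits (rad/s): [2.57, 2.57, 3.14, 3.14, 3.14, 3.14].

INTERFACE

Orientations are given as [roll, pitch, yaw] about the fixed x, y, z axes, in that order (R = Rz(yaw) Ry(pitch) Rx(roll)).
In Python, from cell import observe, read_camera, camera_info, hand_in gives the robot as it stands.
- The arm moves only by the tool jog_arm, never from a script. Its argument "rows" is one flat list of numbers, 5 for each row, row after row: the finger opening in mm, from 0 to 91.8, then the shift along the tool's x, y, z in mm, then the turn about the tool's z in degrees. In form: [gripper, tx, ty, tz, roll, gripper, tx, ty, tz, roll, ...]. A call has 1 to 20 rows; each row shifts and turns the commanded pose from where the row before left it, along the tool's axes as they then stand; what a row does not reach is not made up. A row lasts 1/10 s, in which the tool goes at most 50 mm and 8.59 degrees, less where a joint would pass 70% of its speed; a pose out of reach is approached as far as the arm can. A call with a gripper value outside its range is refused whole. The fingers move at their own pace and stop on an object; "grip_force" is the grip in N (left out, the last holds). Time passes only in rows, so rows that do not move let the fingers close. It gives the time, the measured TCP pose, the force and the opening at its end, in the units of the state.
- observe(): the state, without advancing time (a new reading comes with each control period).
- read_camera(name): name is "scene" or "top" or "wrist"; returns (picture, depth): 420x560x3 uint8, red, green, blue; 420x560 float32, m along the optical axis (not along the pixel's ray), 0 where there is no reading.
- camera_info(name): a dict with "fx", "fy", "cx", "cy" (pixels), "extrinsics" (4x4, takes a point from camera to world coordinates); the wrist camera has in their place "tool_from_camera" (4x4, takes a point from camera to tool coordinates, whose origin is the TCP and whose axes are the flange's). Camera axes: x right, y up, looking along -z (the intrinsics and any distortion apply to the point x, -y, -z); pixel columns grow to the right and rows downward; lengths in m; the calibration is good to about 2 mm. A picture is of the moment at which its call begins: read the wrist's pose just before it. camera_info takes no time and is no camera call.
- hand_in(): hands the job in, once; it reports no verdict.
The state is a dict: "time": time; "qpos": joint angles; "qvel": joint speeds; "joint_efforts": joint torques, N m; "tool_pos": TCP position; "tool_rot": TCP orientation; "contact_force": force on the tool from outside, world axes, zero at the start; "torque": the same for the moment, N m; "opening": finger opening in m.
Only numpy, scipy, OpenCV 4.12 (cv2) and the standard library are available. Lean on these libraries where they do the work, as an engineer would, in place of code of your own. Each camera call takes 0.05 s, during which the arm holds its last target. There are 200 camera calls.

## Working session

There is one attempt and no reset: what is moved stays moved. The work goes in short steps, Python scripts to look and compute and a tool call to move; the robot and the scene stay as the last step left them, time stands still between calls to the robot, and variables do not carry over. Pictures are saved under pics/ and viewed, about 12 in all and at most 16, crops included, and the job is handed in when it is done.

Besides the shell and the picture viewer there is one more tool, called in YAML: its name, and indented under it one key for each argument. jog_arm: Moves the arm, as the interface text tells. Its arguments: {"type":"object","properties":{"rows":{"type":"array","items":{"type":"number"}},"grip_force":{"type":"number"}},"required":["rows"]}

```bash
mkdir -p pics; cat > h.py <<'E'
import numpy as np, cv2, pickle
from cell import observe, read_camera, camera_info, hand_in
from scipy.spatial.transform import Rotation as R
def grab(name,fn=None):
    s=observe(); p,d=read_camera(name); i=camera_info(name)
    if 'extrinsics' in i: T=np.array(i['extrinsics'])
    else:
        W=np.eye(4);W[:3,:3]=R.from_euler('xyz',s['tool_rot']).as_matrix();W[:3,3]=s['tool_pos'];T=W@np.array(i['tool_from_camera'])
    if fn: cv2.imwrite('pics/'+fn,p[:,:,::-1])
    pickle.dump((p,d,{k:v for k,v in i.items()},T),open(name+'.pkl','wb'))
    return p,d,i,T
def cloud(d,i,T):
    v,u=np.mgrid[0:d.shape[0],0:d.shape[1]]
    P=np.stack([(u-i['cx'])/i['fx']*d,-(v-i['cy'])/i['fy']*d,-d],-1)
    return P@T[:3,:3].T+T[:3,3]
def load(name): return pickle.load(open(name+'.pkl','rb'))
E
python3 - <<'E'
from h import *
for n in('scene','top'):
    p,d,i,T=grab(n,n+'0.png'); print(i,(d==0).mean())
s=observe();print(s)
print(camera_info('wrist'))
E
```

```text
{'fx': 435.9960899850099, 'fy': 435.9960899850099, 'cx': 270.80849500020355, 'cy': 205.1771399268105, 'extrinsics': array([[-0.84654986, -0.38946424,  0.3628649 ,  0.90061383],
       [ 0.5322164 , -0.6065261 ,  0.5906537 ,  0.70112339],
       [-0.00995146,  0.69314045,  0.72073385,  0.88726866],
       [ 0.        ,  0.        ,  0.        ,  1.        ]])} 0.0038818027210884352
{'fx': 440.45942833111565, 'fy': 440.45942833111565, 'cx': 271.2773648675054, 'cy': 212.27814507232645, 'extrinsics': array([[-1.87201086e-04,  9.94792195e-01, -1.01923768e-01,
         3.73923390e-01],
       [-9.99897065e-01,  1.27605153e-03,  1.42909544e-02,
         5.98176241e-02],
       [ 1.43465898e-02,  1.01915952e-01,  9.94689557e-01,
         1.13980877e+00],
       [ 0.00000000e+00,  0.00000000e+00,  0.00000000e+00,
         1.00000000e+00]])} 0.0038775510204081634
{'time': 0.1, 'qpos': array([-1.39196986e+00,  3.42641692e-01,  1.52489135e+00, -2.00541955e-05,
        1.27538649e+00, -1.45995606e-01]), 'qvel': array([ 0.00055422, -0.00153152, -0.0029178 ,  0.00058303, -0.00042308,
        0.0002
[... 196 characters left out ...]
087]), 'tool_rot': array([-3.14027710e+00, -1.74057596e-04,  3.24827808e-01]), 'contact_force': array([ 0.05116069, -0.63394812,  0.90048092]), 'torque': array([ 0.05192563,  0.02970407, -0.00607645]), 'opening': 0.09217111108209958}
{'fx': 335.87824923165283, 'fy': 335.87824923165283, 'cx': 280.76624835945404, 'cy': 210.91775611838324, 'tool_from_camera': array([[ 1.33451917e-03,  9.61856721e-01,  2.73550484e-01,
         7.41905476e-02],
       [ 9.99998951e-01, -1.12964144e-03, -9.06467284e-04,
        -2.72054224e-04],
       [-5.62877687e-04,  2.73551407e-01, -9.61857220e-01,
        -1.59142877e-01],
       [ 0.00000000e+00,  0.00000000e+00,  0.00000000e+00,
         1.00000000e+00]])}
```

View pics/scene0.png

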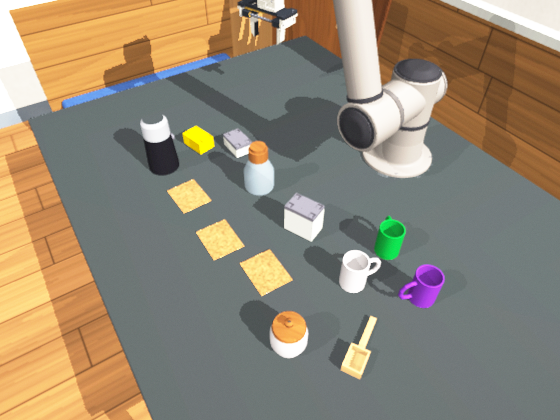

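View pics/top0.png

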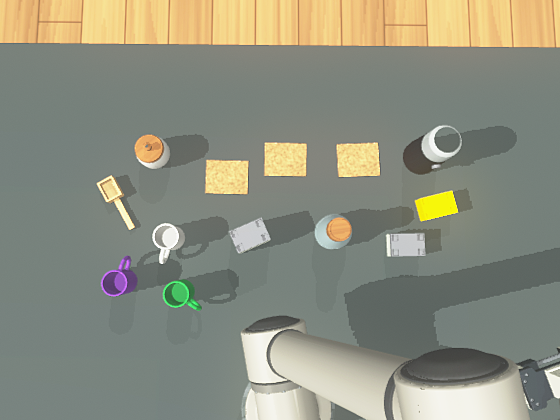

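Top view: the grinder is at the right (442,145). Mats are at (358,160) for the tubs, (285,160) for the carafe and (227,177) for the mug. Candidates:
- **Mug:** white (167,240); green (178,294) and purple (115,283) are decoys.
- **Short tub:** white/grey (406,245); yellow (437,206) is a decoy.
- **Tall tub:** (250,235).
- **Carafe:** (333,231).

```bash
cat > meas.py <<'E'
from h import *
C={}
for n in('top','scene'):
    p,d,i,T=load(n); P=cloud(d,i,T); C[n]=(p,P,d>0)
def sel(n,c,r,z0,z1):
    p,P,ok=C[n]; m=ok&(np.hypot(P[...,0]-c[0],P[...,1]-c[1])<r)&(P[...,2]>z0)&(P[...,2]<z1); return P[m],p[m]
def rect(Q):
    # robust box in plan
    (c,s,a)=cv2.minAreaRect((Q[:,:2]*1000).astype(np.float32)); return np.round(c,1),np.round(s,1),round(a,1),len(Q)
def circ(Q):
    x,y=Q[:,0],Q[:,1];A=np.c_[2*x,2*y,np.ones(len(x))];b=x*x+y*y;s=np.linalg.lstsq(A,b,rcond=None)[0]
    return np.round(s[:2]*1000,1),round(1000*np.sqrt(s[2]+s[0]**2+s[1]**2),1),len(Q)
E
python3 - <<'E'
from meas import *
p,P,ok=C['top']
pix=dict(grinder=(442,145),matT=(358,160),matC=(285,160),matM=(227,177),tall=(250,235),short=(406,245),car=(340,231),mug=(167,240),jar=(149,148),scoop=(112,190),yel=(437,206),tab1=(300,100),tab2=(60,250),tab3=(320,280))
c={k:P[v[1]-2:v[1]+3,v[0]-2:v[0]+3].reshape(-1,3).mean(0) for k,v in pix.items()}
for k in c: print(k,np.round(c[k]*1000,1))
for n in C:
    print(n)
    Q,_=sel(n,(.45,.05),.25,-.02,.02); print('table z med',np.median(Q[:,2])*1000)
    for k in('matT','matC','matM'):
        Q,col=sel(n,c[k],.09,-.01,.02); m=(col[:,0].astype(int)-col[:,2]>70); print(k,rect(Q[m]),np.median(Q[m][:,2])*1000)
    for k,z in(('tall',.092),('short',.046)):
        Q,_=sel(n,c[k],.08,z-.012,z+.01); zm=np.median(Q[:,2]); Q=Q[abs(Q[:,2]-zm)<.0035]; print(k,rect(Q),zm*1000)
    Q,_=sel(n,c['car'],.06,.112,.136);print('collar',circ(Q)) if len(Q)>9 else 0
    Q,_=sel(n,c['car'],.06,.145,.156);print('stopper',rect(Q),np.median(Q[:,2])) if len(Q)>9 else 0
    Q,_=sel(n,c['car'],.07,.015,.06);print('body',circ(Q)) if len(Q)>9 else 0
    Q,_=sel(n,c['mug'],.07,.079,.09);print('rim',circ(Q),rect(Q))
    Q,_=sel(n,c['mug'],.09,.02,.07);print('mugbody',circ(Q),rect(Q))
E
```

```text
grinder [ 671.5 -411.1   -1.7]
matT [ 618.9 -175.4   48.1]
matC [628.8   7.4   2.1]
matM [583.1 159.2   1.8]
tall [427.   95.4  91.1]
short [ 404.6 -291.7   44.4]
car [ 433.2 -109.5  148.9]
mug [418.4 311.1   4.4]
jar [639.3 342.8  83.4]
scoop [547.9 456.7   3.4]
yel [ 502.5 -372.9   45.1]
tab1 [792.9 -33.5  -0.8]
tab2 [ 3.929e+02  5.849e+02 -4.000e-01]
tab3 [316.1 -81.8  -2. ]
top
table z med -0.6904392982063356
matT (array([ 631.8, -185.4]), array([ 90.1, 111.5]), 2.1, 1367) 1.7431563977134967
matC (array([632.3,   7. ]), array([ 88.5, 111.1]), 0.1, 1374) 1.7821530069770386
matM (array([584.9, 160.9]), array([110.6,  91.1]), 88.4, 1405) 2.1726470145921883
tall (array([426.8,  96.6]), array([56. , 83.8]), 23.6, 660) 90.20035831043228
short (array([ 405.9, -295.8]), array([55., 85.]), 1.7, 574) 43.79543960974664
collar (array([ 437.9, -109.9]), np.float64(26.2), 48)
stopper (array([ 437.8, -109.7]), array([40.9, 41.2]), 0.2, 288) 0.14892803026652818
body (array([ 438.3, -110.3]), np.float64(42.8), 65)
rim (array([424.3, 297. ]), np.float64(28.8), 145) (array([423.9, 297.4]), array([5
[... 290 characters left out ...]
119.6,  90.5]), 89.0, 1126) 1.806130198649114
matM (array([585.2, 156.3]), array([116.4,  90.8]), 88.8, 1360) 1.9162917795262358
tall (array([429.6,  95.1]), array([60.1, 85.1]), 24.0, 506) 89.61869707132564
short (array([ 410.4, -297.1]), array([58.7, 93.7]), 0.8, 274) 43.474905380210984
collar (array([ 442.6, -110.4]), np.float64(25.3), 137)
stopper (array([ 443.4, -110.7]), array([43.9, 43.1]), 7.8, 147) 0.14849997125890513
body (array([ 442.5, -111.1]), np.float64(41.8), 339)
rim (array([427.9, 296.2]), np.float64(28.9), 162) (array([428. , 296.1]), array([61.8, 59.9]), 17.8, 162)
mugbody (array([418.6, 303.1]), np.float64(33.2), 682) (array([415., 295.]), array([88.9, 59.9]), 11.6, 682)
```

```bash
python3 - <<'E'
from h import *
p=load('top')[0]; q=load('scene')[0]
a=cv2.resize(p[190:320,85:285],None,fx=4,fy=4,interpolation=cv2.INTER_CUBIC)[:,:,::-1]
cv2.imwrite('pics/crop1.png',a)
E
```

```text
(no output)
```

View pics/crop1.png

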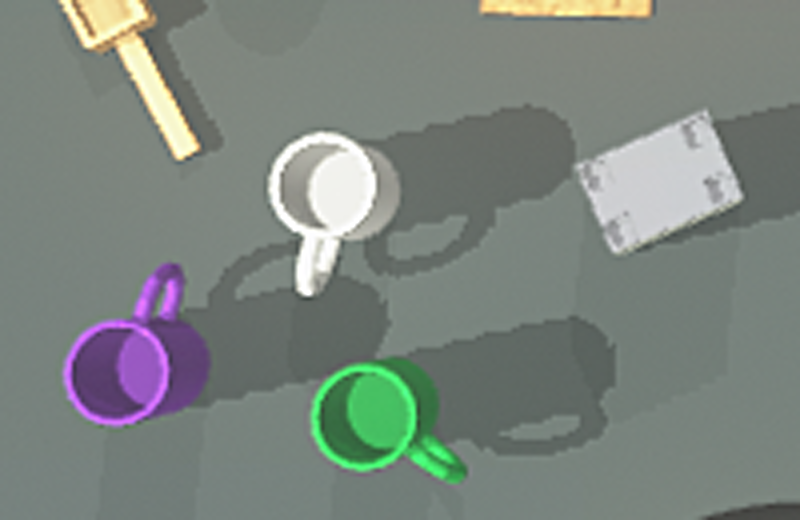

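Crop: the white mug's rim is at (322,186) with the handle pointing down (toward the robot), so it is the right mug. The tall tub at (660,180) is white with a grey lid. Next, an overview with the wrist camera.

jog_arm:
  rows: [91.8, 0, 0, -8, -8.2, 91.8, 0, 0, -8, -8.2, 91.8, 0, 0, -8, -8.2, 91.8, 0, 0, -8, -8.2, 91.8, 0, 0, -8, -8.2, 91.8, 0, 0, -8, -8.2, 91.8, 0, 0, -8, -8.2, 91.8, 0, 0, -8, -8.0, 91.8, 0, 0, -8, -8.0]

```text
time: 1.0
tool_pos: [0.1675, -0.4973, 0.2986]
tool_rot: [-3.141, -0.001, 1.612]
contact_force: [0.6, -0.7, -0.2]
opening: 0.0917
```

jog_arm:
  rows: [91.8, 10, 8, 0, 0, 91.8, 20, 16, 0, 0, 91.8, 30, 24, 0, 0, 91.8, 30, 24, 0, 0, 91.8, 30, 24, 0, 0, 91.8, 30, 24, 0, 0, 91.8, 30, 24, 0, 0, 91.8, 30, 24, 0, 0, 91.8, 30, 24, 0, 0, 91.8, 30, 24, 0, 0, 91.8, 30, 24, 0, 0, 91.8, 30, 24, 0, 0, 91.8, 30, 24, 0, 0, 91.8, 30, 24, 0, 0, 91.8, 30, 24, 0, 0, 91.8, 30, 24, 0, 0, 91.8, 30, 24, 0, 0, 91.8, 20, 16, 0, 0, 91.8, 10, 8, 0, 0, 91.8, 5, 3, 0, 0]

```text
time: 3.0
tool_pos: [0.5601, 0.0327, 0.2979]
tool_rot: [-3.14, 0.0, 1.605]
contact_force: [0.2, 0.2, 0.6]
opening: 0.0918
```

jog_arm:
  rows: [91.8, 0, 0, 0, 0, 91.8, 0, 0, 0, 0, 91.8, 0, 0, 0, 0]

```text
time: 3.3
tool_pos: [0.5598, 0.0306, 0.2989]
tool_rot: [3.142, 0.0, 1.604]
contact_force: [-0.3, -0.6, -0.0]
opening: 0.0914
```

```bash
python3 - <<'E'
from h import *
grab('wrist','w1.png'); s=observe(); print(s['time'],s['tool_pos'],s['tool_rot'])
E
```

```text
3.35 [0.55990324 0.03062143 0.29895598] [3.14136317e+00 3.13517223e-04 1.60418461e+00]
```

View pics/w1.png

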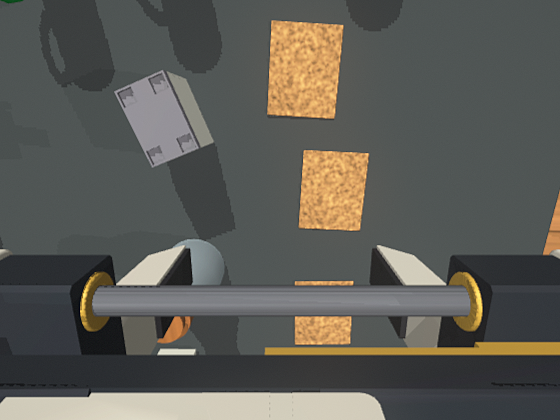

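Wrist view: mug mat (305,70), middle mat (335,190), tall tub (160,118). The tub mat is partly hidden behind the gripper, so I'll measure these three and look at that one from further back.

```bash
cat >> meas.py <<'E'
def wr(c=None):
    p,d,i,T=load('wrist'); C['wrist']=(p,cloud(d,i,T),d>0)
def mat(n,c,r=.085):
    Q,col=sel(n,c,r,-.01,.02); Q=Q[(col[:,0].astype(int)-col[:,2]>70)]; return rect(Q),round(np.median(Q[:,2])*1000,1)
def lid(n,c,z,r=.07):
    Q,_=sel(n,c,r,z-.012,z+.01); zm=np.median(Q[:,2]); Q=Q[abs(Q[:,2]-zm)<.003]; return rect(Q),round(zm*1000,1)
E
python3 - <<'E'
from meas import *
wr()
print(mat('wrist',(.632,.007)),mat('wrist',(.585,.161)),lid('wrist',(.427,.096),.091))
Q,_=sel('wrist',(.5,.15),.2,-.01,.01);print(np.median(Q[:,2])*1000)
E
```

```text
((array([633.1,   5.2]), array([111.5,  89.1]), 89.4, 4940), np.float64(4.0)) ((array([585.1, 159.2]), array([110.8,  88.5]), 88.6, 6561), np.float64(4.0)) ((array([427.6,  95.7]), array([57. , 84.3]), 23.5, 3632), np.float64(92.4))
1.1932320462773038
```

jog_arm:
  rows: [91.8, -15, 0, 0, 0, 91.8, -30, 0, 0, 0, 91.8, -35, 0, 0, 0, 91.8, -40, -10, 0, 0, 91.8, -40, -10, 0, 0, 91.8, -40, -10, 0, 0, 91.8, -40, -10, 0, 0, 91.8, -40, -10, 0, 0, 91.8, -40, -10, 0, 0, 91.8, -30, -5, 0, 0, 91.8, -10, 0, 0, 0, 91.8, 0, 0, 0, 0, 91.8, 0, 0, 0, 0, 91.8, 0, 0, 0, 0]

```text
time: 4.75
tool_pos: [0.5082, -0.3293, 0.299]
tool_rot: [3.141, -0.0, 1.607]
contact_force: [0.4, 0.2, 0.1]
opening: 0.0917
```

```bash
python3 - <<'E'
from h import *
grab('wrist','w2.png')
from meas import *
wr(); s=observe(); print(s['time'],s['tool_pos'],s['tool_rot'])
for a in [(.632,.007),(.632,-.186)]: print(mat('wrist',a))
Q,_=sel('wrist',(.44,-.11),.06,.112,.136);print('collar',circ(Q)) if len(Q)>9 else 0
Q,_=sel('wrist',(.44,-.11),.06,.145,.156);print('stopper',rect(Q),np.median(Q[:,2])) if len(Q)>9 else 0
Q,_=sel('wrist',(.44,-.11),.07,.015,.06);print('body',circ(Q)) if len(Q)>9 else 0
print(lid('wrist',(.407,-.296),.045))
E
```

```text
4.8 [ 0.5082897  -0.32921307  0.29903692] [3.14128419e+00 1.25229818e-05 1.60759346e+00]
((array([0., 0.]), array([0., 0.]), 0.0, 0), np.float64(nan))
((array([ 633.1, -186.6]), array([ 90. , 109.9]), 2.4, 6711), np.float64(4.0))
body (array([ 439.2, -111.4]), np.float64(42.6), 662)
((array([ 407.2, -297.1]), array([56.7, 84. ]), 1.2, 2651), np.float64(46.5))
  return _methods._mean(a, axis=axis, dtype=dtype,
  ret = ret.dtype.type(ret / rcount)
```

View pics/w2.png

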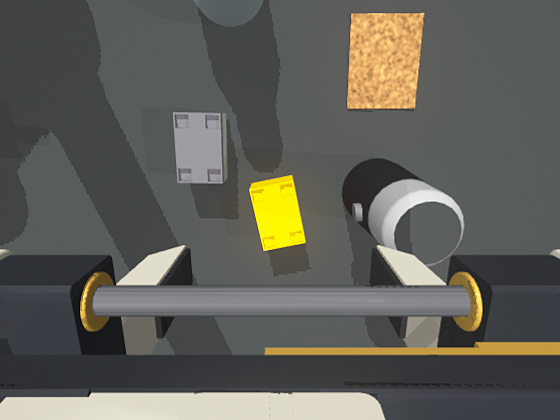

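```bash
cat > go.py <<'E'
from h import *
import sys
x,y,z,yaw=map(float,sys.argv[1:5]); s=observe(); p=s['tool_pos']*1000; y0=np.degrees(s['tool_rot'][2])
r=(y0-yaw+180)%360-180; a=np.radians(yaw); dx,dy=x-p[0],y-p[1]
print('t',s['time'],'pos',p.round(1),'yaw',y0.round(2),'roll',round(r,2),'then tx',round(dx*np.cos(a)+dy*np.sin(a),1),'ty',round(dx*np.sin(a)-dy*np.cos(a),1),'tz',round(p[2]-z,1),'q',s['qpos'].round(2),'F',s['contact_force'].round(1),'op',round(s['opening']*1000,1))
E
python3 go.py 427.5 95.9 50 113.5
```

```text
t 4.8 pos [ 508.3 -329.2  299. ] yaw 92.11 roll -21.39 then tx 422.1 ty 95.4 tz 249.0 q [-0.7   0.46  1.15  0.    1.53 -0.74] F [-0.5  0.2 -0.7] op 91.3
```

jog_arm:
  rows: [91.8, 0, 0, 0, -7.2, 91.8, 0, 0, 0, -7.2, 91.8, 0, 0, 0, -7.0, 91.8, 16, 4, 0, 0, 91.8, 32, 7, 0, 0, 91.8, 38, 8.5, 0, 0, 91.8, 38, 8.5, 0, 0, 91.8, 38, 8.5, 0, 0, 91.8, 38, 8.5, 0, 0, 91.8, 38, 8.5, 0, 0, 91.8, 38, 8.5, 0, 0, 91.8, 38, 8.5, 0, 0, 91.8, 38, 8.5, 0, 0, 91.8, 38, 8.5, 15, 0, 91.8, 21, 5, 25, 0, 91.8, 11, 3, 30, 0, 91.8, 0, 0, 30, 0, 91.8, 0, 0, 20, 0, 91.8, 0, 0, 5, 0]

```text
time: 6.7
tool_pos: [0.4262, 0.0955, 0.1721]
tool_rot: [-3.138, -0.001, 1.981]
contact_force: [0.8, 0.0, 0.4]
opening: 0.0916
```

jog_arm:
  rows: [91.8, 0, 0, 0, 0, 91.8, 0, 0, 0, 0]

```text
time: 6.9
tool_pos: [0.4285, 0.0949, 0.1749]
tool_rot: [3.14, 0.001, 1.98]
contact_force: [0.9, -0.4, 0.1]
opening: 0.092
```

```bash
python3 go.py 427.5 95.9 50 113.5; python3 - <<'E'
from h import *
grab('wrist','w3.png')
E
```

```text
t 6.9 pos [428.5  94.9 174.9] yaw 113.43 roll -0.07 then tx 1.3 ty -0.6 tz 124.9 q [ 0.04  0.24  1.83 -0.    1.07 -0.37] F [ 0.9 -0.4  0.1] op 92.0
```

View pics/w3.png

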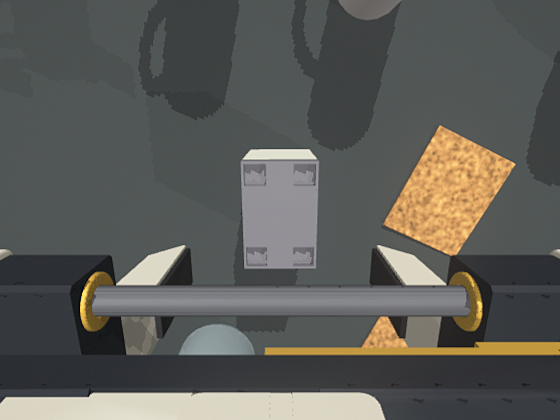

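The tub is squarely between the fingers (lid at 280,208). I'll measure the lid at close range.

```bash
python3 - <<'E'
from meas import *
wr(); print(lid('wrist',(.4275,.096),.092),mat('wrist',(.585,.16)))
E
```

```text
((array([427.8,  95.6]), array([56.1, 84.3]), 23.6, 6460), np.float64(92.7)) ((array([585.7, 159.2]), array([110.7,  90.9]), 88.6, 9251), np.float64(4.1))
```

jog_arm:
  rows: [91.8, 1, -0.4, 15, 0, 91.8, 0, 0, 25, 0, 91.8, 0, 0, 30, 0, 91.8, 0, 0, 30, 0, 91.8, 0, 0, 17, 0, 91.8, 0, 0, 8, 0, 91.8, 0, 0, 0, 0, 45, 0, 0, 0, 0, 45, 0, 0, 0, 0, 45, 0, 0, 0, 0, 45, 0, 0, 0, 0, 45, 0, 0, 0, 0, 45, 0, 0, 0, 0, 45, 0, 0, 0, 0]
  grip_force: 30

```text
time: 8.35
tool_pos: [0.4272, 0.0954, 0.0489]
tool_rot: [3.141, 0.0, 1.979]
contact_force: [-0.9, -0.7, 4.1]
opening: 0.0556
```

```bash
python3 go.py 632.8 -186.5 160 92.2
```

```text
t 8.35 pos [427.2  95.4  48.9] yaw 113.41 roll 21.21 then tx -289.6 ty 194.7 tz -111.1 q [ 0.04  0.44  1.98 -0.    0.73 -0.36] F [-0.9 -0.7  4.1] op 55.6
```

jog_arm:
  rows: [45, 0, 0, -8, 0, 45, 0, 0, -20, 0, 45, 0, 0, -25, 5, 45, 0, 0, -28, 8, 45, 0, 0, -25, 8.2, 45, -12, 8, -15, 0, 45, -22, 15, -5, 0, 45, -28, 19, 0, 0, 45, -28, 19, 0, 0, 45, -28, 19, 0, 0, 45, -28, 19, 0, 0, 45, -28, 19, 0, 0, 45, -28, 19, 0, 0, 45, -28, 19, 0, 0, 45, -28, 18, 0, 0, 45, -20, 13, 0, 0, 45, -11.6, 7.7, 0, 0, 45, 0, 0, 0, 0, 45, 0, 0, 0, 0, 45, 0, 0, 0, 0]

```text
time: 10.35
tool_pos: [0.6322, -0.1854, 0.1744]
tool_rot: [-3.14, -0.001, 1.61]
contact_force: [-0.4, 0.8, -3.9]
opening: 0.056
```

```bash
python3 go.py 632.8 -186.5 56 92.2; python3 - <<'E'
from h import *
grab('wrist','w4.png')
from meas import *
wr(); P=C['wrist'][1]; z=P[...,2]; s=observe()
zt=s['tool_pos'][2]+.092-.049
print(zt,lid('wrist',s['tool_pos'][:2],zt,.06))
E
```

```text
t 10.35 pos [ 632.2 -185.4  174.4] yaw 92.25 roll 0.05 then tx -1.1 ty 0.6 tz 118.4 q [-0.4   0.63  1.19  0.    1.32 -0.44] F [-0.4  0.8 -3.9] op 56.0
0.2177209366620731 ((array([ 632. , -172.2]), array([80.7, 58.6]), 2.5, 13221), np.float64(218.0))
```

View pics/w4.png

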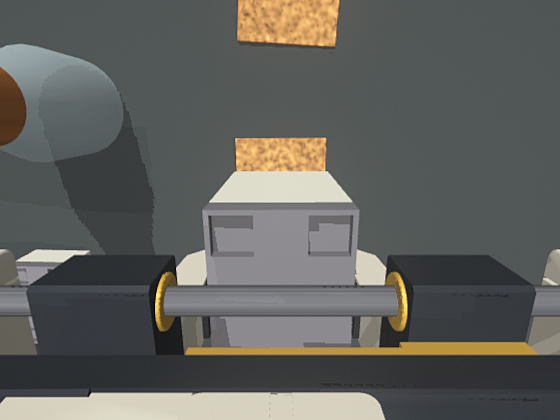

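The tub is held level above its mat, with the mat's rim showing at (280,155). Lowering.

jog_arm:
  rows: [45, -1.1, 0.6, 15, 0, 45, 0, 0, 25, 0, 45, 0, 0, 30, 0, 45, 0, 0, 25, 0, 45, 0, 0, 12, 0, 45, 0, 0, 6, 0, 45, 0, 0, 4, 0, 45, 0, 0, 2, 0, 45, 0, 0, 1.5, 0, 45, 0, 0, 1, 0, 45, 0, 0, 0, 0, 45, 0, 0, 0, 0]

```text
time: 11.6
tool_pos: [0.6336, -0.1876, 0.0535]
tool_rot: [3.141, 0.0, 1.609]
contact_force: [0.3, -0.7, -4.7]
opening: 0.0559
```

```bash
python3 go.py 632.8 -186.5 51.9 92.2
```

```text
t 11.6 pos [ 633.6 -187.6   53.5] yaw 92.21 roll 0.01 then tx 1.2 ty -0.8 tz 1.6 q [-0.4   0.75  1.32 -0.    1.07 -0.44] F [ 0.3 -0.7 -4.7] op 55.9
```

jog_arm:
  rows: [45, 0.6, -0.4, 1, 0, 45, 0, 0, 0.7, 0, 45, 0, 0, 0.5, 0, 45, 0, 0, 0, 0, 45, 0, 0, 0, 0]

```text
time: 12.1
tool_pos: [0.6332, -0.187, 0.052]
tool_rot: [3.141, 0.0, 1.609]
contact_force: [-3.5, 1.0, 6.0]
opening: 0.0558
```

```bash
python3 go.py 632.8 -186.5 51.9 92.2
```

```text
t 12.1 pos [ 633.2 -187.    52. ] yaw 92.21 roll 0.01 then tx 0.5 ty -0.4 tz 0.1 q [-0.4   0.75  1.32 -0.    1.07 -0.44] F [-3.5  1.   6. ] op 55.8
```

jog_arm:
  rows: [80, 0, 0, 0, 0, 91.8, 0, 0, 0, 0, 91.8, 0, 0, 0, 0, 91.8, 0, 0, 0, 0, 91.8, 0, 0, -10, 0, 91.8, 0, 0, -25, 0, 91.8, 0, 0, -40, 0, 91.8, 0, 0, -40, 0, 91.8, 0, -15, -20, 0, 91.8, -6, -30, -5, 0.7, 91.8, -14, -35, 0, 0, 91.8, -16, -35, 0, 0, 91.8, -16, -35, 0, 0, 91.8, -16, -35, 0, 0, 91.8, -16, -20, 0, 0, 91.8, -10, -13, 0, 0, 91.8, -6, -6, 0, 0, 91.8, 0, 0, 0, 0, 91.8, 0, 0, 0, 0]

```text
time: 14.0
tool_pos: [0.4124, -0.2932, 0.1913]
tool_rot: [3.141, 0.0, 1.597]
contact_force: [-0.4, -0.2, -0.3]
opening: 0.0918
```

```bash
python3 - <<'E'
from h import *
grab('wrist','w5.png')
from meas import *
wr()
print(lid('wrist',(.407,-.297),.046),lid('wrist',(.633,-.187),.095))
E
python3 go.py 407.2 -297 24 91.5
```

```text
((array([ 407.3, -297.1]), array([56.1, 84.3]), 1.0, 4199), np.float64(46.7)) ((array([ 605.2, -189.4]), array([15.4, 80.5]), 12.9, 850), np.float64(90.6))
t 14.05 pos [ 412.5 -292.9  191.1] yaw 91.54 roll 0.04 then tx -3.9 ty -5.4 tz 167.1 q [-0.77  0.34  1.63  0.    1.17 -0.8 ] F [-0.2 -0.6 -1.1] op 91.9
```

View pics/w5.png

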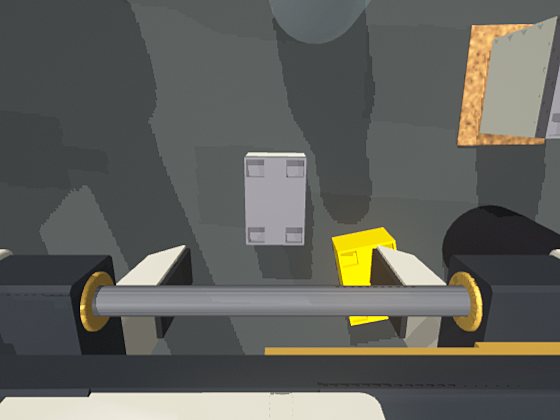

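The short tub's lid is at (275,200), squarely between the fingers. The yellow one stands clear in y.

jog_arm:
  rows: [91.8, -4, -5.3, 20, 0, 91.8, 0, 0, 30, 0, 91.8, 0, 0, 35, 0, 91.8, 0, 0, 35, 0, 91.8, 0, 0, 27, 0, 91.8, 0, 0, 15, 0, 91.8, 0, 0, 10, 0, 91.8, 0, 0, 5, 0, 91.8, 0, 0, 0, 0, 91.8, 0, 0, 0, 0]

```text
time: 15.05
tool_pos: [0.4072, -0.2978, 0.0147]
tool_rot: [3.141, 0.001, 1.597]
contact_force: [0.3, -0.4, 0.2]
opening: 0.0919
```

jog_arm:
  rows: [45, 0, 0, 0, 0, 45, 0, 0, 0, 0, 45, 0, 0, 0, 0, 45, 0, 0, 0, 0, 45, 0, 0, 0, 0, 45, 0, 0, 0, 0, 45, 0, 0, 0, 0]

```text
time: 15.75
tool_pos: [0.4068, -0.2976, 0.0141]
tool_rot: [3.141, 0.0, 1.597]
contact_force: [0.6, -1.0, 0.7]
opening: 0.0559
```

```bash
python3 go.py 632.8 -186.5 170 92.2
```

```text
t 15.75 pos [ 406.8 -297.6   14.1] yaw 91.51 roll -0.69 then tx 102.3 ty 230.1 tz -155.9 q [-0.78  0.58  1.83 -0.    0.73 -0.81] F [ 0.6 -1.   0.7] op 55.9
```

jog_arm:
  rows: [45, 0, 0, -6, 0, 45, 0, 0, -15, 0, 45, 0, 0, -30, 0, 45, 0, 0, -40, 0, 45, 0, 0, -40, -0.7, 45, 0, 0, -35, 0, 45, 0, 10, -25, 0, 45, 1, 20, -12, 0, 45, 1, 30, -3, 0, 45, 1, 35, 0, 0, 45, 1, 35, 0, 0, 45, 1, 35, 0, 0, 45, 0, 22, 0, 0, 45, 0, 12, 0, 0, 45, 0, 4, 0, 0, 45, 0, 0, 0, 0, 45, 0, 0, 0, 0, 45, 0, 0, 0, 0]

```text
time: 17.55
tool_pos: [0.6086, -0.2849, 0.2203]
tool_rot: [-3.141, 0.0, 1.609]
contact_force: [0.7, 0.2, -2.3]
opening: 0.0558
```

```bash
python3 go.py 633 -186.7 110 92.2; python3 - <<'E'
from h import *
grab('wrist','w6.png')
from meas import *
wr()
print(lid('wrist',(.633,-.187),.095,.058))
E
```

```text
t 17.55 pos [ 608.6 -284.9  220.3] yaw 92.17 roll -0.03 then tx 97.2 ty 28.2 tz 110.3 q [-0.55  0.63  1.07 -0.    1.44 -0.59] F [ 0.7  0.2 -2.3] op 55.8
((array([ 633.6, -186.9]), array([56.2, 84. ]), 2.3, 6376), np.float64(95.6))
```

View pics/w6.png

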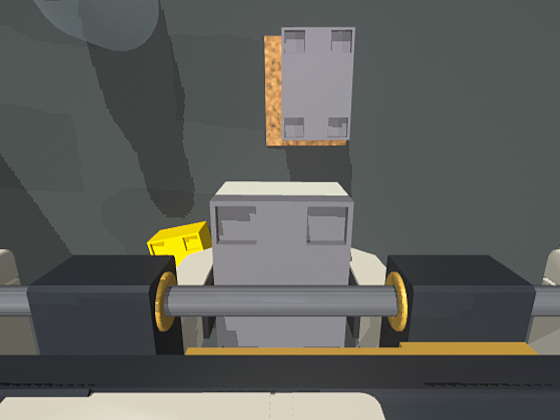

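The tall tub stands centred on its mat (lid at 318,83) with its recesses visible. I'll move over it and lower to just above the lid.

jog_arm:
  rows: [45, 5, 1.5, 0, 0, 45, 12, 4, 0, 0, 45, 20, 6, 0, 0, 45, 22, 6, 0, 0, 45, 20, 6, 0, 0, 45, 12, 4, 0, 0, 45, 5.6, 1, 10, 0, 45, 0, 0, 25, 0, 45, 0, 0, 30, 0, 45, 0, 0, 20, 0, 45, 0, 0, 12, 0, 45, 0, 0, 5, 0, 45, 0, 0, 0, 0, 45, 0, 0, 0, 0, 45, 0, 0, 0, 0]

```text
time: 19.1
tool_pos: [0.6347, -0.1874, 0.1194]
tool_rot: [3.139, 0.001, 1.609]
contact_force: [0.2, -0.2, -2.5]
opening: 0.056
```

```bash
for i in 1 2 3; do python3 go.py 633.4 -187.3 104.1 92.2; python3 -c "from h import *;grab('wrist')"; done
```

```text
t 19.1 pos [ 634.7 -187.4  119.4] yaw 92.21 roll 0.01 then tx 0.1 ty -1.3 tz 15.3 q [-0.4   0.68  1.25 -0.    1.2  -0.44] F [ 0.2 -0.2 -2.5] op 56.0
t 19.15 pos [ 634.6 -187.3  119.2] yaw 92.21 roll 0.01 then tx 0.0 ty -1.2 tz 15.1 q [-0.4   0.68  1.26 -0.    1.2  -0.44] F [ 0.5  0.9 -2.8] op 56.1
t 19.2 pos [ 634.5 -187.2  119. ] yaw 92.21 roll 0.01 then tx -0.0 ty -1.1 tz 14.9 q [-0.4   0.68  1.26 -0.    1.2  -0.44] F [ 0.9  0.3 -1.9] op 55.8
```

jog_arm:
  rows: [45, 0, -0.5, 4, 0, 45, 0, 0, 4, 0, 45, 0, 0, 1, 0, 45, 0, 0, 0, 0, 45, 0, 0, 0, 0, 45, 0, 0, 0, 0, 45, 0, 0, 0, 0]

```text
time: 19.95
tool_pos: [0.6337, -0.1871, 0.1092]
tool_rot: [3.141, 0.0, 1.609]
contact_force: [-0.3, -0.7, -2.1]
opening: 0.0559
```

```bash
python3 go.py 633.4 -187.3 104.1 92.2
```

```text
t 19.95 pos [ 633.7 -187.1  109.2] yaw 92.21 roll 0.01 then tx -0.2 ty -0.3 tz 5.1 q [-0.4   0.69  1.27 -0.    1.18 -0.44] F [-0.3 -0.7 -2.1] op 55.9
```

jog_arm:
  rows: [45, 0, -0.2, 1, 0, 45, 0, 0, 1, 0, 45, 0, 0, 1, 0, 45, 0, 0, 1, 0, 45, 0, 0, 1, 0, 45, 0, 0, 0, 0, 45, 0, 0, 0, 0, 45, 0, 0, 0, 0]

```text
time: 20.75
tool_pos: [0.6334, -0.1871, 0.1041]
tool_rot: [3.141, 0.0, 1.609]
contact_force: [-0.3, 0.4, -1.8]
opening: 0.056
```

```bash
python3 go.py 633.4 -187.3 104.1 92.2
```

```text
t 20.75 pos [ 633.4 -187.1  104.1] yaw 92.21 roll 0.01 then tx -0.2 ty -0.0 tz -0.0 q [-0.4   0.69  1.27 -0.    1.17 -0.44] F [-0.3  0.4 -1.8] op 56.0
```

Feet are below the lid top without any reaction, so they are in the recesses. One small step more until contact.

jog_arm:
  rows: [45, 0, 0, 0.5, 0, 45, 0, 0, 0.5, 0, 45, 0, 0, 0, 0, 45, 0, 0, 0, 0]

```text
time: 21.15
tool_pos: [0.6336, -0.1872, 0.1038]
tool_rot: [3.141, 0.001, 1.609]
contact_force: [-1.4, 0.6, 5.6]
opening: 0.0557
```

```bash
python3 go.py 425 297 180 170
```

```text
t 21.15 pos [ 633.6 -187.2  103.8] yaw 92.21 roll -77.79 then tx 289.5 ty 440.6 tz -76.2 q [-0.4   0.69  1.27 -0.    1.17 -0.44] F [-1.4  0.6  5.6] op 55.7
```

jog_arm:
  rows: [80, 0, 0, 0, 0, 91.8, 0, 0, 0, 0, 91.8, 0, 0, 0, 0, 91.8, 0, 0, 0, 0, 91.8, 0, 0, -10, 0, 91.8, 0, 0, -20, 0, 91.8, 0, 0, -30, 0, 91.8, 0, 0, -25, -5.8, 91.8, 0, 0, -20, -8, 91.8, 0, 0, -15, -8, 91.8, 0, 0, -6, -8, 91.8, 0, 0, 0, -8, 91.8, 0, 0, 0, -8, 91.8, 0, 0, 0, -8, 91.8, 0, 0, 0, -8, 91.8, 0, 0, 0, -8, 91.8, 0, 0, 0, -8]

```text
time: 22.85
tool_pos: [0.6334, -0.1871, 0.2298]
tool_rot: [-3.141, 0.001, 2.973]
contact_force: [-0.3, -1.2, -0.5]
opening: 0.0918
```

jog_arm:
  rows: [91.8, 8, 12, 0, 0, 91.8, 16, 24, 0, 0, 91.8, 20, 30, 0, 0, 91.8, 20, 30, 0, 0, 91.8, 20, 30, 0, 0, 91.8, 20, 30, 0, 0, 91.8, 20, 30, 0, 0, 91.8, 20, 30, 0, 0, 91.8, 20, 30, 0, 0, 91.8, 20, 30, 0, 0, 91.8, 20, 30, 0, 0, 91.8, 20, 30, 0, 0, 91.8, 20, 30, 0, 0, 91.8, 20, 30, 0, 0, 91.8, 20, 30, 0, 0, 91.8, 14, 23, 0, 0, 91.8, 8, 15, 0, 0, 91.8, 3.5, 6.6, 0, 0, 91.8, 0, 0, 0, 0, 91.8, 0, 0, 0, 0]

```text
time: 24.85
tool_pos: [0.4105, 0.3295, 0.2292]
tool_rot: [-3.141, 0.0, 2.967]
contact_force: [0.9, 0.5, -0.6]
opening: 0.0917
```

```bash
python3 go.py 425 297 40 170;  python3 - <<'E'
from h import *
grab('wrist','w7.png')
from meas import *
wr()
Q,_=sel('wrist',(.425,.297),.06,.079,.09);print('rim',circ(Q),rect(Q))
Q,_=sel('wrist',(.425,.297),.09,.02,.075);
m=np.hypot(Q[:,0]-.4255,Q[:,1]-.297)>.036;h=Q[m].mean(0);print('handle',h,np.degrees(np.arctan2(h[1]-.297,h[0]-.4255)))
E
```

```text
t 24.85 pos [410.5 329.5 229.2] yaw 170.0 roll -0.0 then tx -19.9 ty -29.5 tz 189.2 q [ 0.53  0.34  1.52 -0.    1.28 -0.87] F [ 0.9  0.5 -0.6] op 91.7
rim (array([424.2, 296.5]), np.float64(28.6), 994) (array([424.7, 296.2]), array([60.8, 61.1]), 31.5, 994)
handle [0.37429819 0.30957623 0.06207865] 166.20014760549765
```

View pics/w7.png

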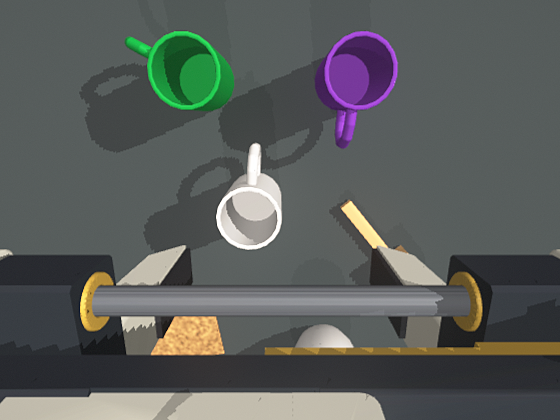

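The white mug (249,215) stands clear; its handle points up the picture at (254,160). I overshot by about 35 mm, so I'm correcting that and grasping.

jog_arm:
  rows: [91.8, -5, -8, 0, 2, 91.8, -8, -11, 10, 0, 91.8, -5, -7, 20, 0, 91.8, -2.5, -3.4, 25, 0, 91.8, 0, 0, 20, 0, 91.8, 0, 0, 0, 0, 91.8, 0, 0, 0, 0, 91.8, 0, 0, 0, 0]
  grip_force: 20

```text
time: 25.7
tool_pos: [0.4253, 0.2971, 0.155]
tool_rot: [3.141, 0.002, 2.932]
contact_force: [-0.5, 0.1, 0.3]
opening: 0.0915
```

```bash
python3 go.py 424.4 296.5 38 168;  python3 - <<'E'
from meas import *
grab('wrist'); wr()
Q,_=sel('wrist',(.425,.297),.06,.079,.09);print('rim',circ(Q),rect(Q))
E
```

```text
t 25.7 pos [425.3 297.1 155. ] yaw 167.98 roll -0.02 then tx 0.8 ty -0.8 tz 117.0 q [ 0.46  0.4   1.65 -0.    1.09 -0.9 ] F [-0.5  0.1  0.3] op 91.5
rim (array([424.2, 296.4]), np.float64(28.6), 1716) (array([424.8, 296.3]), array([61.2, 61. ]), 12.8, 1716)
```

jog_arm:
  rows: [91.8, 0.4, -0.5, 15, 0, 91.8, 0, 0, 25, 0, 91.8, 0, 0, 30, 0, 91.8, 0, 0, 25, 0, 91.8, 0, 0, 12, 0, 91.8, 0, 0, 6, 0, 91.8, 0, 0, 3, 0, 91.8, 0, 0, 0, 0, 91.8, 0, 0, 0, 0, 70, 0, 0, 0, 0, 64, 0, 0, 0, 0, 50, 0, 0, 0, 0, 50, 0, 0, 0, 0, 50, 0, 0, 0, 0, 50, 0, 0, 0, 0, 50, 0, 0, 0, 0]

```text
time: 27.35
tool_pos: [0.424, 0.2968, 0.038]
tool_rot: [-3.142, 0.0, 2.932]
contact_force: [-0.1, -1.6, 1.8]
opening: 0.0604
```

```bash
python3 go.py 585.2 159.8 41 168
```

```text
t 27.35 pos [424.  296.8  38. ] yaw 168.01 roll 0.01 then tx -186.2 ty -100.5 tz -3.0 q [ 0.46  0.56  1.77 -0.    0.81 -0.9 ] F [-0.1 -1.6  1.8] op 60.4
```

jog_arm:
  rows: [50, 0, 0, -4, 0, 50, 0, 0, -10, 0, 50, 0, 0, -18, 0, 50, 0, 0, -20, 0, 50, -6, -3, -15, 0, 50, -12, -6.5, -5, 0, 50, -18, -10, 0, 0, 50, -20, -11, 0, 0, 50, -22, -12, 0, 0, 50, -22, -12, 0, 0, 50, -22, -12, 0, 0, 50, -22, -12, 0, 0, 50, -18, -9.5, 0, 0, 50, -12, -6, 0, 0, 50, -8, -4, 0, 0, 50, -4.2, -2.5, 0, 0, 50, 0, 0, 0, 0, 50, 0, 0, 0, 0, 50, 0, 0, 0, 0, 50, 0, 0, 0, 0]

```text
time: 29.35
tool_pos: [0.5848, 0.1603, 0.1101]
tool_rot: [-3.142, -0.0, 2.933]
contact_force: [-0.4, -0.0, -2.9]
opening: 0.0607
```

```bash
python3 go.py 585.2 159.8 41 168; python3 -c "
from h import *
grab('wrist','w8.png')"
```

```text
t 29.35 pos [584.8 160.3 110.1] yaw 168.05 roll 0.05 then tx -0.5 ty -0.4 tz 69.1 q [ 0.14  0.6   1.44 -0.    1.1  -1.22] F [-0.4 -0.  -2.9] op 60.7
```

View pics/w8.png

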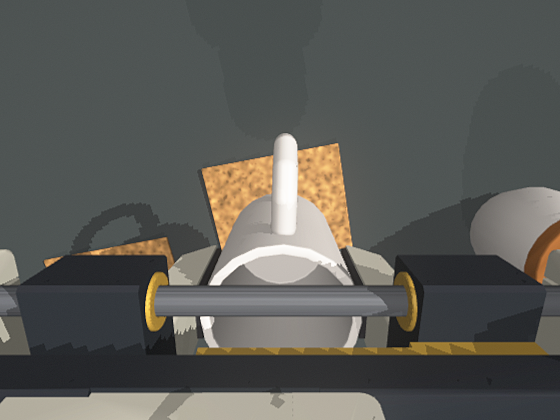

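The mug is held upright over its mat with the handle straight ahead at (285,180). Lowering gently.

jog_arm:
  rows: [50, -0.4, -0.3, 8, 0, 50, 0, 0, 14, 0, 50, 0, 0, 16, 0, 50, 0, 0, 12, 0, 50, 0, 0, 7, 0, 50, 0, 0, 4, 0, 50, 0, 0, 2, 0, 50, 0, 0, 1, 0, 50, 0, 0, 1, 0, 50, 0, 0, 0, 0, 50, 0, 0, 0, 0, 50, 0, 0, 0, 0]

```text
time: 30.6
tool_pos: [0.5857, 0.1594, 0.0452]
tool_rot: [3.142, 0.0, 2.932]
contact_force: [-0.8, -0.3, -2.4]
opening: 0.0602
```

```bash
python3 go.py 585.2 159.8 41 168
```

```text
t 30.6 pos [585.7 159.4  45.2] yaw 168.01 roll 0.01 then tx 0.6 ty 0.3 tz 4.2 q [ 0.14  0.68  1.5  -0.    0.96 -1.22] F [-0.8 -0.3 -2.4] op 60.2
```

jog_arm:
  rows: [50, 0.3, 0.2, 0.8, 0, 50, 0, 0, 0.8, 0, 50, 0, 0, 0.8, 0, 50, 0, 0, 0.6, 0, 50, 0, 0, 0.5, 0, 50, 0, 0, 0.3, 0, 50, 0, 0, 0, 0, 50, 0, 0, 0, 0, 50, 0, 0, 0, 0]

```text
time: 31.5
tool_pos: [0.5853, 0.1597, 0.0412]
tool_rot: [-3.142, 0.0, 2.932]
contact_force: [-0.5, 0.4, -1.4]
opening: 0.0607
```

```bash
python3 go.py 585.2 159.8 41 168
```

```text
t 31.5 pos [585.3 159.7  41.2] yaw 168.01 roll 0.01 then tx 0.1 ty 0.1 tz 0.2 q [ 0.14  0.68  1.5  -0.    0.96 -1.22] F [-0.5  0.4 -1.4] op 60.7
```

jog_arm:
  rows: [50, 0, 0, 0.4, 0, 50, 0, 0, 0.2, 0, 50, 0, 0, 0, 0, 50, 0, 0, 0, 0]

```text
time: 31.9
tool_pos: [0.5854, 0.1597, 0.041]
tool_rot: [3.142, 0.0, 2.932]
contact_force: [-1.4, -0.7, 4.3]
opening: 0.0605
```

```bash
python3 go.py 439 -111 230 100
```

```text
t 31.9 pos [585.4 159.7  41. ] yaw 168.01 roll 68.01 then tx -241.1 ty -191.2 tz -189.0 q [ 0.14  0.68  1.51 -0.    0.96 -1.22] F [-1.4 -0.7  4.3] op 60.5
```

jog_arm:
  rows: [75, 0, 0, 0, 0, 91.8, 0, 0, 0, 0, 91.8, 0, 0, 0, 0, 91.8, 0, 0, 0, 0, 91.8, 0, 0, -10, 0, 91.8, 0, 0, -20, 0, 91.8, 0, 0, -35, 0, 91.8, 0, 0, -40, 0, 91.8, 0, 0, -35, 4, 91.8, 0, 0, -30, 8, 91.8, 0, 0, -18, 8, 91.8, 0, 0, -7, 8, 91.8, 0, 0, 0, 8, 91.8, 0, 0, 0, 8, 91.8, 0, 0, 0, 8, 91.8, 0, 0, 0, 8, 91.8, 0, 0, 0, 8]

```text
time: 33.6
tool_pos: [0.5852, 0.1597, 0.2364]
tool_rot: [3.141, 0.0, 1.74]
contact_force: [-0.5, -0.4, 0.1]
opening: 0.092
```

jog_arm:
  rows: [91.8, -10, -8, 0, 0, 91.8, -20, -16, 0, 0, 91.8, -25, -20, 0, 0, 91.8, -25, -20, 0, 0, 91.8, -25, -20, 0, 0, 91.8, -25, -20, 0, 0, 91.8, -25, -20, 0, 0, 91.8, -25, -20, 0, 0, 91.8, -25, -20, 0, 0, 91.8, -20, -15, 0, 0, 91.8, -11, -8, 0, 0, 91.8, -5, -4, 0, 0, 91.8, 0, 0, 0, 0, 91.8, 0, 0, 0, 0, 91.8, 0, 0, 0, 0]

```text
time: 35.1
tool_pos: [0.4393, -0.1103, 0.2357]
tool_rot: [3.141, -0.0, 1.747]
contact_force: [-0.6, -0.3, 0.3]
opening: 0.092
```

```bash
python3 go.py 439 -111 105 100;  python3 - <<'E'
from h import *
grab('wrist','w9.png')
from meas import *
wr()
for z0,z1 in((.145,.156),(.112,.138),(.015,.06)):
    Q,_=sel('wrist',(.439,-.111),.07,z0,z1)
    if len(Q)>20: print(z0,circ(Q),rect(Q))
E
```

```text
t 35.1 pos [ 439.3 -110.3  235.7] yaw 100.11 roll 0.11 then tx -0.7 ty -0.4 tz 130.7 q [-0.42  0.2   1.69  0.    1.25 -0.59] F [-0.6 -0.3  0.3] op 92.0
0.145 (array([ 439.3, -110.6]), np.float64(15.7), 2582) (array([ 439.5, -111.1]), array([42.8, 44.1]), 8.6, 2582)
0.112 (array([ 439.4, -111.2]), np.float64(26.9), 287) (array([437. , -92.6]), array([49.6, 16.5]), 7.6, 287)
0.015 (array([ 439.4, -111.1]), np.float64(42.7), 201) (array([433.9, -76.4]), array([65.5, 15.2]), 8.9, 201)
```

View pics/w9.png

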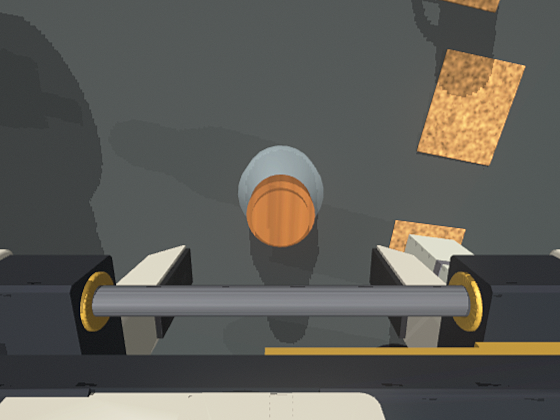

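The carafe stopper is at (281,212), centred between the fingers. Descending to the collar.

jog_arm:
  rows: [91.8, -0.8, 0, 12, 0, 91.8, 0, 0, 25, 0, 91.8, 0, 0, 32, 0, 91.8, 0, 0, 28, 0, 91.8, 0, 0, 16, 0, 91.8, 0, 0, 9, 0, 91.8, 0, 0, 5, 0, 91.8, 0, 0, 2, 0, 91.8, 0, 0, 0, 0, 91.8, 0, 0, 0, 0, 70, 0, 0, 0, 0, 58, 0, 0, 0, 0, 45, 0, 0, 0, 0, 45, 0, 0, 0, 0, 45, 0, 0, 0, 0, 45, 0, 0, 0, 0, 45, 0, 0, 0, 0, 45, 0, 0, 0, 0]
  grip_force: 35

```text
time: 36.95
tool_pos: [0.4399, -0.1121, 0.1078]
tool_rot: [3.14, 0.002, 1.746]
contact_force: [-0.7, 0.1, 10.3]
opening: 0.0595
```

```bash
python3 go.py 633 5.7 109.3 100
```

```text
t 36.95 pos [ 439.9 -112.1  107.8] yaw 100.04 roll 0.04 then tx 82.5 ty 210.7 tz -1.5 q [-0.42  0.36  1.88 -0.    0.9  -0.59] F [-0.7  0.1 10.3] op 59.5
```

The opening is 59.5 mm with 10 N upward, so the fingertips sit on the shoulder below the collar. I'll open, rise 8 mm and regrip.

jog_arm:
  rows: [75, 0, 0, 0, 0, 75, 0, 0, 0, 0, 75, 0, 0, 0, 0, 75, 0, 0, -4, 0, 75, 0, 0, -4, 0, 75, 0, 0, 0, 0, 75, 0, 0, 0, 0, 75, 0, 0, 0, 0]

```text
time: 37.75
tool_pos: [0.439, -0.1116, 0.1144]
tool_rot: [-3.141, -0.0, 1.745]
contact_force: [0.3, -0.6, -0.6]
opening: 0.0752
```

```bash
python3 go.py 439.4 -111.1 114 100
```

```text
t 37.75 pos [ 439.  -111.6  114.4] yaw 100.01 roll 0.01 then tx 0.4 ty 0.5 tz 0.4 q [-0.42  0.35  1.87 -0.    0.92 -0.59] F [ 0.3 -0.6 -0.6] op 75.2
```

jog_arm:
  rows: [62, 0.4, 0.4, 0, 0, 57, 0, 0, 0, 0, 45, 0, 0, 0, 0, 45, 0, 0, 0, 0, 45, 0, 0, 0, 0, 45, 0, 0, 0, 0, 45, 0, 0, 0, 0]

```text
time: 38.45
tool_pos: [0.4394, -0.1111, 0.1145]
tool_rot: [-3.141, -0.0, 1.745]
contact_force: [-1.0, -0.2, -1.5]
opening: 0.0533
```

```bash
python3 go.py 633 5.7 117 100
```

```text
t 38.45 pos [ 439.4 -111.1  114.5] yaw 100.01 roll 0.01 then tx 81.5 ty 210.9 tz -2.5 q [-0.42  0.35  1.87 -0.    0.92 -0.59] F [-1.  -0.2 -1.5] op 53.3
```

jog_arm:
  rows: [45, 0, 0, -3, 0, 45, 0, 0, -7, 0, 45, 0, 0, -12, 0, 45, 0, 0, -12, 0, 45, 2, 4, -7, 0, 45, 3, 8, -3, 0, 45, 5, 13, 0, 0, 45, 7, 18, 0, 0, 45, 8, 20, 0, 0, 45, 8, 20, 0, 0, 45, 8, 20, 0, 0, 45, 8, 20, 0, 0, 45, 8, 20, 0, 0, 45, 7, 20, 0, 0, 45, 6, 17, 0, 0, 45, 5, 13, 0, 0, 45, 3.5, 9, 0, 0, 45, 2, 5.5, 0, 0, 45, 1, 3.4, 0, 0, 45, 0, 0, 0, 0]

```text
time: 40.45
tool_pos: [0.6331, 0.0059, 0.1583]
tool_rot: [-3.141, 0.0, 1.746]
contact_force: [-0.5, -1.4, -4.5]
opening: 0.0536
```

jog_arm:
  rows: [45, 0, 0, 0, 0, 45, 0, 0, 0, 0, 45, 0, 0, 0, 0]

```text
time: 40.75
tool_pos: [0.6329, 0.0054, 0.1588]
tool_rot: [3.142, 0.0, 1.745]
contact_force: [0.7, -0.1, -3.6]
opening: 0.0533
```

```bash
python3 go.py 633 5.7 117.5 100; python3 -c "
from h import *
grab('wrist','w10.png');grab('scene')
import cv2
q=load('scene')[0];cv2.imwrite('pics/s10.png',cv2.resize(q[60:360,120:420],None,fx=2,fy=2)[:,:,::-1])"
```

```text
t 40.75 pos [632.9   5.4 158.8] yaw 99.98 roll -0.02 then tx 0.2 ty 0.2 tz 41.3 q [-0.11  0.59  1.3  -0.    1.25 -0.29] F [ 0.7 -0.1 -3.6] op 53.3
```

View pics/s10.png

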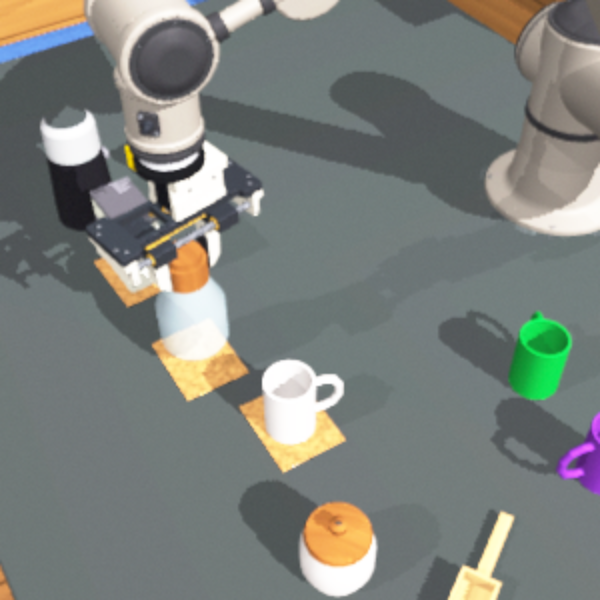

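The carafe hangs upright at (190,300) and the mug stands on its mat at (292,405). Lowering gently.

jog_arm:
  rows: [45, 0, 0.1, 4, 0, 45, 0, 0, 8, 0, 45, 0, 0, 9, 0, 45, 0, 0, 7, 0, 45, 0, 0, 4, 0, 45, 0, 0, 2.5, 0, 45, 0, 0, 1.5, 0, 45, 0, 0, 1, 0, 45, 0, 0, 0.8, 0, 45, 0, 0, 0.7, 0, 45, 0, 0, 0.5, 0, 45, 0, 0, 0, 0, 45, 0, 0, 0, 0, 45, 0, 0, 0, 0]

```text
time: 42.25
tool_pos: [0.6333, 0.0058, 0.1197]
tool_rot: [3.141, 0.0, 1.746]
contact_force: [0.6, 0.7, -5.3]
opening: 0.053
```

```bash
python3 go.py 633 5.7 117.5 100
```

```text
t 42.25 pos [633.3   5.8 119.7] yaw 100.01 roll 0.01 then tx -0.0 ty -0.3 tz 2.2 q [-0.11  0.63  1.35 -0.    1.16 -0.29] F [ 0.6  0.7 -5.3] op 53.0
```

jog_arm:
  rows: [45, 0, -0.2, 0.5, 0, 45, 0, 0, 0.5, 0, 45, 0, 0, 0.5, 0, 45, 0, 0, 0.4, 0, 45, 0, 0, 0, 0, 45, 0, 0, 0, 0, 45, 0, 0, 0, 0]

```text
time: 42.95
tool_pos: [0.633, 0.0057, 0.1177]
tool_rot: [3.142, 0.0, 1.746]
contact_force: [-0.2, 0.2, -4.8]
opening: 0.0535
```

```bash
python3 go.py 633 5.7 117.5 100
```

```text
t 42.95 pos [633.    5.7 117.7] yaw 100.01 roll 0.01 then tx -0.0 ty -0.0 tz 0.2 q [-0.11  0.63  1.35 -0.    1.16 -0.29] F [-0.2  0.2 -4.8] op 53.5
```

jog_arm:
  rows: [45, 0, 0, 0.3, 0, 45, 0, 0, 0.3, 0, 45, 0, 0, 0, 0, 45, 0, 0, 0, 0]

```text
time: 43.35
tool_pos: [0.6331, 0.0057, 0.1175]
tool_rot: [3.141, 0.0, 1.745]
contact_force: [-1.8, -0.8, 0.2]
opening: 0.0533
```

jog_arm:
  rows: [58, 0, 0, 0, 0, 66, 0, 0, 0, 0, 80, 0, 0, 0, 0, 91.8, 0, 0, 0, 0, 91.8, 0, 0, 0, 0, 91.8, 0, 0, -8, 0, 91.8, 0, 0, -20, 0, 91.8, 0, 0, -30, 0, 91.8, 0, 0, -40, 0, 91.8, 0, 0, -40, 0, 91.8, 0, 0, -30, 0, 91.8, -10, -20, -15, 0, 91.8, -20, -30, 0, 0, 91.8, -30, -30, 0, 0, 91.8, -30, -30, 0, 0, 91.8, -30, -30, 0, 0, 91.8, -25, -20, 0, 0, 91.8, -10, -10, 0, 0, 91.8, 0, 0, 0, 0, 91.8, 0, 0, 0, 0]

```text
time: 45.35
tool_pos: [0.493, -0.1758, 0.3004]
tool_rot: [3.141, -0.0, 1.745]
contact_force: [0.5, -1.6, -0.2]
opening: 0.0915
```

jog_arm:
  rows: [91.8, -15, -15, 0, 0, 91.8, -30, -20, 0, 0, 91.8, -35, -20, 0, 0, 91.8, -35, -20, 0, 0, 91.8, -35, -20, 0, 0, 91.8, -20, -10, 0, 0, 91.8, -10, -5, 0, 0, 91.8, 0, 0, 0, 0, 91.8, 0, 0, 0, 0, 91.8, 0, 0, 0, 0]

```text
time: 46.35
tool_pos: [0.4163, -0.3714, 0.3003]
tool_rot: [3.141, -0.0, 1.747]
contact_force: [0.1, -1.0, 0.1]
opening: 0.0919
```

```bash
python3 - <<'E'
from h import *
for n in('wrist','top','scene'): grab(n,n+'11.png')
import meas; from meas import *
wr(); s=observe(); print(s['time'],s['tool_pos'],s['contact_force'])
def tryp(l,f):
    try: print(l,f())
    except Exception as e: print(l,'none')
for n in C:
    print(n)
    for k,c in(('T',(.633,-.187)),('C',(.633,.006)),('M',(.585,.16))): tryp(k,lambda:mat(n,c,.08))
    tryp('short',lambda:lid(n,(.633,-.187),.136,.07))
    tryp('stopper',lambda:rect(sel(n,(.633,.006),.05,.148,.16)[0]))
    tryp('carbody',lambda:circ(sel(n,(.633,.006),.06,.02,.06)[0]))
    tryp('collar',lambda:circ(sel(n,(.633,.006),.04,.115,.141)[0]))
    tryp('rim',lambda:circ(sel(n,(.585,.16),.05,.083,.093)[0]))
a=load('scene')[0];b=load('wrist')[0]
cv2.imwrite('pics/fin.png',cv2.resize(a[80:400,120:440],None,fx=1.85,fy=1.85)[:,:,::-1])
E
```

```text
46.5 [ 0.41604054 -0.37190734  0.30041873] [-0.73839371 -0.12549911 -0.61075323]
top
T ((array([ 630.7, -185.6]), array([ 88. , 109.9]), 2.4, 441), np.float64(1.7))
C ((array([643.5,   5.9]), array([108.4, 111.4]), 89.9, 422), np.float64(1.9))
M ((array([585.1, 161.5]), array([110.3,  89.5]), 89.5, 712), np.float64(1.9))
short ((array([ 632.3, -185.6]), array([56.5, 84.9]), 1.8, 653), np.float64(133.6))
stopper (array([631.8,   6.3]), array([42.7, 42.3]), 71.7, 284)
carbody (array([632.1,   6.4]), np.float64(42.8), 97)
collar (array([631.4,   6.3]), np.float64(25.7), 95)
rim (array([585.1, 160.5]), np.float64(28.7), 129)
scene
T ((array([ 643.4, -165.5]), array([ 89.3, 144. ]), 54.2, 267), np.float64(2.1))
C ((array([633.6,   4. ]), array([115.2,  90.3]), 88.9, 334), np.float64(2.2))
M ((array([585. , 157.9]), array([114.8,  91.8]), 87.1, 653), np.float64(1.8))
short ((array([ 636. , -186.3]), array([58. , 89.6]), 1.9, 390), np.float64(133.7))
stopper (array([635.7,   6.6]), array([42.4, 44.7]), 0.4, 207)
carbody (array([635.6,   5.4]), np.float64(42.2), 332)
collar (array([635.7,   5.9]), np.float64(25.8), 174)
rim (array([589.2, 160.3]), np.float64(28.9), 148)
wrist
T ((array([ 632.7, -186.3]), array([ 90.8, 109.8]), 2.6, 2200), np.float64(4.0))
C ((array([0., 0.]), array([0., 0.]), 0.0, 0), np.float64(nan))
M ((array([0., 0.]), array([0., 0.]), 0.0, 0), np.float64(nan))
short ((array([ 625.3, -196.4]), array([42. , 65.2]), 2.1, 2492), np.float64(136.2))
stopper (array([0., 0.]), array([0., 0.]), 0.0, 0)
carbody (array([0., 0.]), np.float64(0.0), 0)
collar (array([0., 0.]), np.float64(0.0), 0)
rim (array([0., 0.]), np.float64(0.0), 0)
  return _methods._mean(a, axis=axis, dtype=dtype,
  ret = ret.dtype.type(ret / rcount)
```

View pics/fin.png

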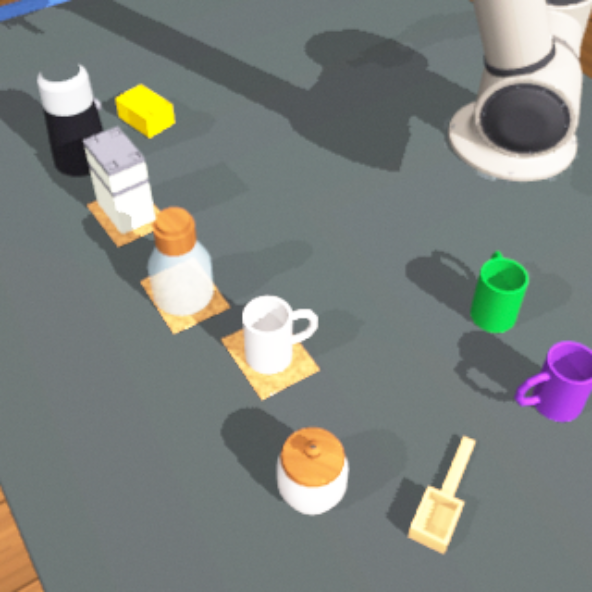

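The picture shows the tub stack seated flush at (120,180), the carafe at (180,265) and the mug at (268,335), all upright on their mats. The lid reads 136.2 mm high against 136 expected when seated.

```bash
python3 -c "
from cell import *
print(hand_in(), observe()['time'])"
```

```text
the job is handed in; nothing more can be done
the job is handed in; nothing more can be done
```

The coffee row is set up and handed in, at about 46.5 s of the 109 s allowed. I placed the tubs first, then the mug, then the carafe.

**Last checks:**
- **Tubs:** the stack is on the grinder-side mat. The short tub's lid reads 136.2 mm high against 136 mm expected when seated, and its long sides are within about 1° of the mat's. It is within about 2 mm of the mat's centre by the top camera.
- **Mug and carafe:** the top camera puts both within about 2 mm of their mat centres. Both stand upright, and contact force at set-down stayed under about 5 N.
- **Left alone:** the scoop, jar and look-alikes are where they were as far as the final picture shows; I did not measure them again.

**Slips and disagreements:**
- **Carafe grip:** my first grip was too low and the fingertips touched the shoulder below the collar with about 10 N. I opened, rose 8 mm and regripped on the collar.
- **Mug approach:** I overshot by about 35 mm, well above everything, and corrected it before descending.
- **Camera offset:** the scene camera reads about 4 mm further out in x than the top camera for raised objects, as it did before I moved anything. I put that down to the cameras, not the placing.
- **Hidden mats:** once objects stood on them, some mat outlines could not be measured cleanly. For those I relied on the mat centres measured before placing.

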